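# Move the washed board to the folding peg over the drip tray

## Task

The freshly washed little paddle board hangs on a folding peg of the rack, over the bare worktop. Fold the rack's other peg all the way out, move the board onto it by its handle hole so that it hangs free over the drip tray, and then fold the emptied peg fully up flat against the rack. Do not set the wet board down on the worktop on the way, and leave the other things where they stand.

Things in the scene. Friction and masses are not known exactly. Their poses are not given: they have to be found in the camera images.
- rack: Upright wooden peg rack, fixed: panel 340 mm wide, 18 thick, 368 high, brass cap; two end feet 22 wide, 20 high, reaching 45 mm out in front. Origin: on the worktop under the middle of the panel's front face; x points into the panel, y along it, z up. The front (-x) faces roughly to the robot. Two pegs on the front, 176 to 206 mm apart; which is left or right varies.
- peg_loaded: Brass base plate (34 wide, 62 high, 5 thick, hinge ears 29 mm out) of the folding peg that holds the board at the start. Origin: on the panel's front face, 220 mm up; axes as the rack's. Hinge axis parallel to y at x = -22 mm, z = 0. The peg is a round bar 10 mm thick with a cross drum knob (cylinder along y, 18 mm across and 18 long) at its end, knob centre 62 mm from the hinge axis.
- peg_spare: The same base plate for the other peg, empty and folded up at the start, with the drip tray beneath it. Origin, axes and sizes as for peg_loaded.
- peg_loaded_knob (a point): Centre of the 18 mm drum knob at the free end of the peg that holds the board at the start.
- peg_spare_knob (a point): Centre of the 18 mm drum knob at the free end of the other peg.
- peg_loaded_arm (a joint): Fold angle of the peg that holds the board at the start: 0 = fully out on its stop (bar sticks out of the rack, rising 5 degrees toward the knob); 1.484 = folded, bar upright along the panel, knob on top, 22 mm in front of the panel. Growing values swing the knob up toward the panel. Friction of 0.03 N m holds it at any angle when empty; a load pushes it out to its stop.
- peg_spare_arm (a joint): Fold angle of the other peg, same meaning and friction. At the start it is folded or nearly so (1.25 to 1.484).
- board_grip (a point): Middle of the solid handle end of the small pale wooden paddle board (0.13 to 0.22 kg), above its hole: handle 42 mm wide (y), 12 thick (x), straight sides 13 mm above and below this point; half-round top ends 34 mm above it. z points up the board to the handle end. Blade 90 mm wide; lower end 174 mm below this point. It hangs parallel to the rack's panel.
- board_hole (a point): Centre of the paddle board's rectangular handle hole, 31 mm below board_grip: 30 mm wide (y), 36 high (z), through the thickness (x). When the board hangs, the hole's upper edge rests on the peg's bar, with the hole's centre 13 mm below the bar's axis.
- drip_tray: Shallow steel drip tray, 70x96x14 mm, fixed on the worktop under the spare peg. Origin: centre of its underside.
- kitchen_timer: Kitchen timer, black knob-like top on a white base, 63 mm across, 54 high; stands at the foot of the rack between the two pegs. Leave it. Origin at its underside.
- glazed_mug: Squat two-tone stoneware mug with a handle, 120x87x72 mm, on the worktop left in front of the rack. Leave it. Origin at its underside.
- espresso_cup: Small pale espresso cup with a handle, 64x91x50 mm, on the worktop to the right, before the tall solid fridge that closes the right-hand side ahead of the robot. Leave it. Origin at its underside.
- coffee_scoop: Small brass coffee scoop with a flat handle, 42x82x25 mm, on the worktop in front of the rack. Leave it. Origin at its underside.
- paddle_board: The small pale wooden paddle board as a whole; origin at the centre of its handle hole, axes as under board_grip.

How it is judged (in metres and radians):
On the way, in this order (a step that is already met when the one before it is completed fails the run):
1. the spare peg is folded fully out (value of joint peg_spare_arm below 0.1 rad), for 0.2 s.
2. the paddle board hangs on the spare peg and is let go (value of joint peg_spare_arm below 0.1 rad and x of board_hole in the frame of peg_spare between -0.084 and -0.024 m and y of board_hole in the frame of peg_spare between -0.02 and 0.02 m and z of board_hole in the frame of peg_spare between -0.024 and -0.003 m and angle between paddle_board's own z axis and vertical below 0.2 rad and contact force between the fingers and paddle_board below 0.1 N and contact force between paddle_board and peg_spare above 0.5 N), for 0.3 s.
3. the emptied peg is folded up flat (value of joint peg_loaded_arm above 1.36 rad), for 0.2 s.
At the end, for the whole second after the job is handed in: The emptied peg is folded to within 7 degrees of flat, the other is out to within 6 degrees of its stop, and the board hangs on that one by its handle hole (hole centre 24 to 84 mm from the panel, within 20 mm of the peg sideways), within 11 degrees of upright, released and at rest (all of step 2 and value of joint peg_loaded_arm above 1.36 rad and linear speed of paddle_board below 0.03 m/s); the robot touches nothing.
It fails at once if the board is set down or dropped (height (world z) of board_grip below 0.19 m).
It fails at once if another thing is pushed more than 30 mm from its place (distance of any of kitchen_timer, glazed_mug, espresso_cup, coffee_scoop from where it was at the start of the episode above 0.03 m).
It also fails if it takes over 72 s, if anything falls off the work surface, if the arm or the gripper's body presses on something with over 40 N, if the wrist force passes 120 N, or if a joint passes its speed limit or range.

## Robot

A 6-joint arm with a two-finger parallel gripper is mounted at the origin on a cart in front of the work surface, level with it; the furniture and walls round the work are solid. World frame = base frame: x ahead of the robot, y to its left, z up, the work surface at z = 0. Lengths are in mm, angles in rad, forces in N, time in s.
With the tool pointing down it reaches from about 400 to 925 mm from the base axis. Payload 12.5 kg.
Tool frame: the origin (TCP) lies midway between the tips of the shut fingers; the grasp point (between the pads) lies 19 mm behind it; z points along the fingers, y is the line along which they close (so a half turn about z gives the same grasp; the last joint's range is limited). The gripper opens to 95 mm and grips with 3 to 60 N. Pads are 20 mm wide; open, the fingers measure 119 mm over their backs; the gripper's body (75 mm by 180 mm) begins 59 mm behind the grasp point.
Start: joints at [1.008, 0.491, 1.559, -0, 1.092, -0.106], TCP at [275.661, 560.944, 214.661] pointing down, gripper open.
Joint ranges: [-3.1, 3.1], [-0.84, 2.19], [0.05, 2.79], [-1.13, 4.28], [0.06, 2.93], [-2.69, 2.69]. Speed limits (rad/s): [2.22, 2.22, 2.79, 3.14, 3.14, 3.14].

## Interface

Orientations are given as [roll, pitch, yaw] about the fixed x, y, z axes, in that order (R = Rz(yaw) Ry(pitch) Rx(roll)).
In Python, from cell import env gives the robot as it stands.
- The arm moves only by the tool arm_command, never from a script. Its argument "targets" is a list of rows, each a list of 5 numbers: the shift along the tool's x, y, z in mm, then the turn about the tool's z in degrees, then the opening, from 0 (shut) to 1 (fully open). In form: [[tx, ty, tz, roll, fingers], ...]. A call has 1 to 5 rows; each row is the pose to reach, as a shift and turn from the pose commanded when the call began, along the tool's axes at that moment; what a row does not reach only later rows make up. A row lasts 1/10 s, in which the tool goes at most 50 mm and 8.59 degrees, less where a joint would pass 70% of its speed; a pose out of reach is approached as far as the arm can. A call with a gripper value outside its range is refused whole. The fingers move at their own pace and stop on an object; the grip force is fixed at half the most. Time passes only in rows, so rows that repeat a pose let the fingers close. It gives the time, the measured TCP pose, the force, the opening and the grip force at its end, in the units of the state.
- env.state(): the state, without advancing time (a new reading comes with each control period).
- env.read_camera(name): name is "side" or "top"; returns a dict with "frame" (384x512x3 uint8, red, green, blue), "vertical_fov" (degrees; the focal length in pixels is half the picture's height over the tangent of half this angle, whatever the lens; pixels are square), "cx", "cy" (the principal point, pixels), "world_from_camera" (4x4, takes a point from camera to world coordinates). Camera axes: x right, y down, z forward; pixel columns grow to the right and rows downward; lengths in mm; the calibration is good to about 2 mm. A picture is of the moment at which its call begins. There is no depth.
- env.job_done(): hands the job in; it is judged then, once.
The state is a dict: "t": time; "joints": joint angles; "qvel": joint speeds; "tau": joint torques, N m; "eef_pos": TCP position; "tcp_rot": TCP orientation; "ft_force": force on the tool from outside, world axes, zero at the start; "moment": the same for the moment, N m; "opening": opening from 0.0 (shut) to 1.0 (fully open); "grip_force": force on a finger pad.
Only numpy, scipy, OpenCV 4.12 (cv2) and the standard library are available. Lean on these libraries where they do the work, as an engineer would, in place of code of your own. Each camera call takes 0.05 s, during which the arm holds its last target. There are 200 camera calls.

## Working session

There is one attempt and no reset: what is moved stays moved. The work goes in short steps, Python scripts to look and compute and a tool call to move; the robot and the scene stay as the last step left them, time stands still between calls to the robot, and variables do not carry over. Pictures are saved under pics/ and viewed, at most 10 in all, crops included, and the job is handed in when it is done.

Besides the shell and the picture viewer there is one more tool, called after ">>>" by a JSON object that holds its "op" and its "data", one argument or row to a line. arm_command: Moves the arm, as the interface text tells. Its arguments: {"type":"object","properties":{"targets":{"type":"array","items":{"type":"array","items":{"type":"number"}}}},"required":["targets"]}

```bash
mkdir -p pics; cat > h.py <<'E'
import numpy as np, cv2
from cell import env
def snap(n,out):
    c=env.read_camera(n); cv2.imwrite(out,c['frame'][:,:,::-1]); np.savez('cal_'+n,T=c['world_from_camera'],f=192/np.tan(np.radians(c['vertical_fov']/2)),c=[c['cx'],c['cy']]); return c
def ray(n,u,v):
    d=np.load('cal_'+n+'.npz'); T=d['T']; r=T[:3,:3]@np.array([(u-d['c'][0])/d['f'],(v-d['c'][1])/d['f'],1]); return T[:3,3],r/np.linalg.norm(r)
def tri(a,b):
    p,r=ray('side',*a);q,s=ray('top',*b)
    k=np.linalg.lstsq(np.c_[r,-s],q-p,rcond=None)[0]; A=p+k[0]*r;B=q+k[1]*s
    return (A+B)/2,np.linalg.norm(A-B)
def onz(n,u,v,z):
    p,r=ray(n,u,v); return p+r*(z-p[2])/r[2]
def proj(n,P):
    d=np.load('cal_'+n+'.npz'); T=np.linalg.inv(d['T']); q=T[:3,:3]@np.array(P)+T[:3,3]; return d['f']*q[:2]/q[2]+d['c']
E
python3 -c "
from h import *
for n in('side','top'):
  c=snap(n,'pics/%s0.png'%n); print(c['world_from_camera'].round(3),c['vertical_fov'],c['cx'],c['cy'])
  cv2.imwrite('pics/%s0b.png'%n,cv2.resize(c['frame'][:,:,::-1],(800,600),interpolation=2))
print(env.state())"
```

```text
[[ 9.15000e-01 -1.69000e-01  3.66000e-01  7.84900e+01]
 [-4.03000e-01 -3.48000e-01  8.47000e-01 -6.59499e+02]
 [-1.60000e-02 -9.22000e-01 -3.87000e-01  5.74016e+02]
 [ 0.00000e+00  0.00000e+00  0.00000e+00  1.00000e+00]] 46.72487311417165 256.7277818914178 196.42306692215104
[[-5.40000e-02 -9.77000e-01  2.04000e-01  2.73313e+02]
 [-9.99000e-01  5.30000e-02 -7.00000e-03  2.62649e+02]
 [-4.00000e-03 -2.04000e-01 -9.79000e-01  1.16843e+03]
 [ 0.00000e+00  0.00000e+00  0.00000e+00  1.00000e+00]] 44.33772303913005 263.39002044886195 195.65176169346591
{'t': 0.1, 'joints': array([ 1.00838274e+00,  4.91505525e-01,  1.55940662e+00, -2.09253246e-05,
        1.09167460e+00, -1.05629618e-01]), 'qvel': array([-7.59909133e-05, -9.33316170e-04, -1.03322307e-03, -9.88587619e-05,
        2.07985783e-04,  2.15521509e-03]), 'tau': array([ 2.19205234e-03, -6.13627839e+01, -2.58600497e+01,  6.93689729e-02,
        4.70415002e-02, -9.73597480e-05]), 'eef_pos': array([275.54928095, 560.73697504, 214.1100624 ]), 'tcp_rot': array([-3.14060215e+00, -8.63539033e-05,  2.68481830e+00]), 'ft_force': array([-0.5562181 , -0.55079162, -0.05725736]), 'moment': array([-0.02364214, -0.05387718,  0.00261823]), 'grip_force': 0.0, 'opening': 1.0013039107875525}
```

View pics/side0b.png

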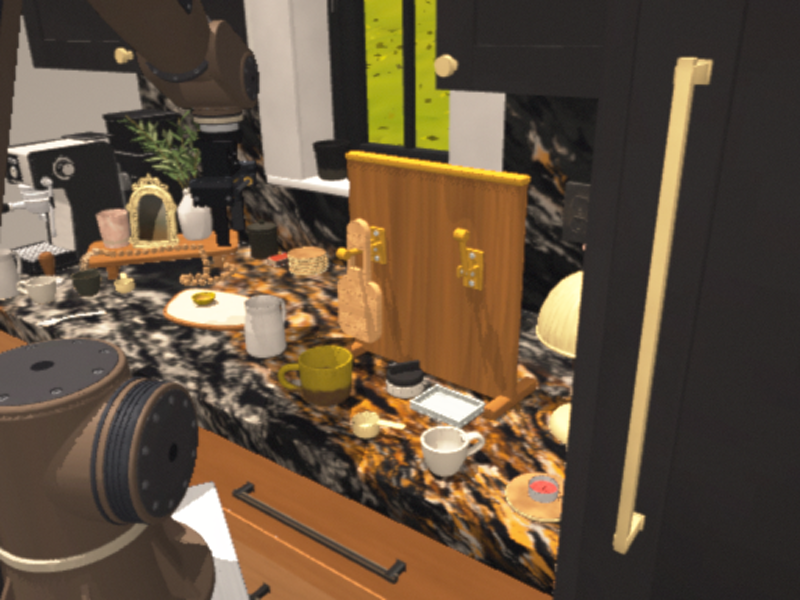

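View pics/top0b.png

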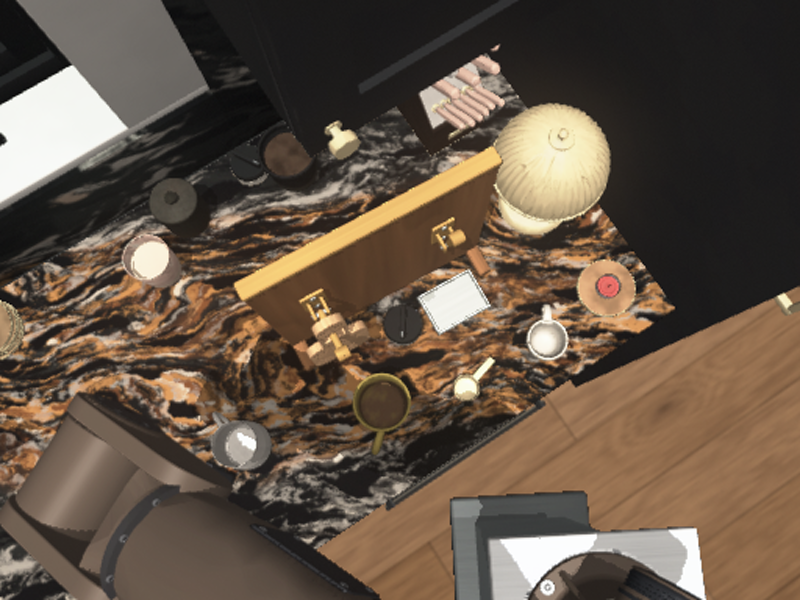

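Side: rack cap from (347,153) to (528,180), board at (360,280) on the left peg, and the spare peg at (465,255), folded. Top: cap front edge from (243,300) to (500,165), tray at (455,300), timer at (403,323). I'll enlarge both.

```bash
python3 -c "
import cv2
a=cv2.imread('pics/side0.png')[90:240,205:355]; b=cv2.imread('pics/top0.png')[85:255,145:335]
cv2.imwrite('pics/sc.png',cv2.resize(a,(600,600),interpolation=2)); cv2.imwrite('pics/tc.png',cv2.resize(b,(665,595),interpolation=2))"
```

```text
(no output)
```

View pics/sc.png

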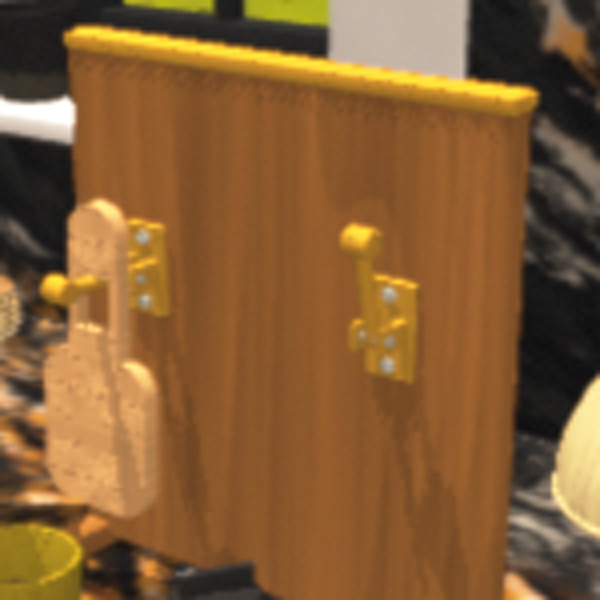

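View pics/tc.png

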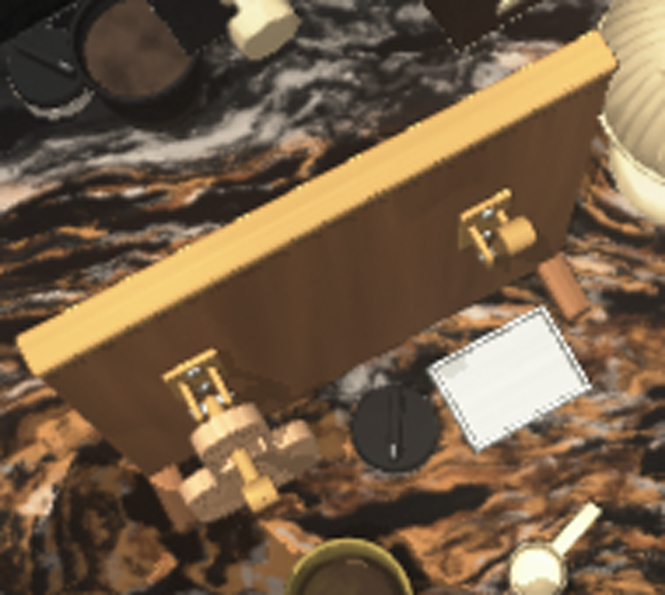

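Crops show: spare plate corners side (372,275),(417,283),(412,382),(366,372), top (461,215),(510,192); spare knob side (361,241), top (518,235); loaded knob side (58,288), top (261,493); loaded plate side (166,226),(166,315), top (165,378),(215,350); cap front corners top (36,377),(615,68). I'll fit the rack model to them.

```bash
cat > fit.py <<'E'
from h import *
from scipy.optimize import least_squares
S=lambda x,y:('side',(205+x/4,90+y/4)); T=lambda x,y:('top',(145+x/3.5,85+y/3.5))
def knob(yp,q): a=q+np.radians(5); return [-22-62*np.cos(a),yp,220+62*np.sin(a)]
def obs(p):
    _,_,_,yl,ys,q,_=p
    return [(T(36,377),[0,170,368]),(T(615,68),[0,-170,368]),
    (S(372,275),[-5,ys+17,251]),(S(417,283),[-5,ys-17,251]),(S(412,382),[-5,ys-17,189]),(S(366,372),[-5,ys+17,189]),
    (T(461,215),[-5,ys+17,251]),(T(510,192),[-5,ys-17,251]),(S(361,241),knob(ys,q)),(T(518,235),knob(ys,q)),
    (S(58,288),knob(yl,0)),(T(261,493),knob(yl,0)),(S(166,226),[-5,yl-17,251]),(S(166,315),[-5,yl-17,189]),(T(165,378),[-5,yl+17,251]),(T(215,350),[-5,yl-17,251])]
def W(p,P): c,s=np.cos(p[2]),np.sin(p[2]); return np.array([p[0]+c*P[0]-s*P[1],p[1]+s*P[0]+c*P[1],P[2]+p[6]])
def res(p): return np.concatenate([proj(o[0],W(p,P))-o[1] for o,P in obs(p)]+[[p[6]/4]])
r=least_squares(res,[500,300,.4,90,-90,1.4,0],loss='soft_l1',x_scale=[100,100,.1,50,50,.1,1])
p=r.x; np.save('p.npy',p); print(p.round(3)); print(res(p)[:-1].reshape(-1,2).round(1).tolist())
for n,P in [('knobS',knob(p[4],p[5])),('knobS_out',knob(p[4],0)),('knobL',knob(p[3],0)),('hingeS',[-22,p[4],220]),('baseS',[0,p[4],220]),('baseL',[0,p[3],220])]: print(n,W(p,P).round(1))
for nm,a,b in [('knobS',S(361,241),T(518,235)),('knobL',S(58,288),T(261,493)),('boardtop',S(97,199),T(225,425))]: print(nm,tri(a[1],b[1]))
E
python3 fit.py
python3 -c "
from h import *
S=lambda x,y:onz('top',145+x/3.5,85+y/3.5,50).round()
print('mug c',S(350,590),'timer',S(395,425),'cup',onz('top',548/1.5625,340/1.5625,40),'scoop',S(540,565))"
```

```text
[ 5.33539e+02  2.95586e+02  4.62000e-01  9.93060e+01 -9.61470e+01
  1.24300e+00 -1.06600e+00]
[[-2.0, -0.9], [0.1, -3.1], [-1.2, -0.6], [-0.4, 0.1], [0.1, 0.3], [-0.2, -0.3], [0.4, 0.6], [0.8, -0.7], [-0.1, 0.4], [0.0, -0.2], [0.2, 0.5], [0.0, -0.7], [-1.2, 0.1], [-0.6, 0.5], [-0.1, 0.4], [0.7, 0.2]]
knobS [543.4 193.1 279.2]
knobS_out [501.4 172.2 224.3]
knobL [414.3 347.2 224.3]
hingeS [556.7 199.7 218.9]
baseS [576.4 209.5 218.9]
baseL [489.3 384.5 218.9]
knobS (array([543.1528804 , 193.03635046, 280.02704679]), np.float64(0.9817753950948552))
knobL (array([413.21542348, 347.05661419, 225.65429769]), np.float64(1.0342637475473273))
boardtop (array([445.53690524, 360.87108588, 275.15666411]), np.float64(2.7095904078921524))
mug c [369. 305.  50.] timer [481. 269.  50.] cup [443.05510184  45.96987767  40.        ] scoop [379. 176.  50.]
```

Fit is consistent: sub-pixel residuals, except at the cap overhang, and pegs 195 mm apart. With yaw at 3.604 the tool axes become (out of the rack, rack +y, down). First I rise and turn.

>>> {"op": "arm_command", "data": {
  "targets": [
    [0, 0, -120, -42, 1],
    [0, 0, -120, -42, 1],
    [0, 0, -120, -42, 1],
    [0, 0, -120, -42, 1],
    [0, 0, -120, -42, 1]
  ]
}}

```text
t: 0.6
eef_pos: [275.6, 560.9, 335.2]
tcp_rot: [3.141, 0.001, -2.859]
ft_force: [0.2, -0.5, -0.4]
opening: 1.0
grip_force: 0.0
```

>>> {"op": "arm_command", "data": {
  "targets": [
    [0, 0, 0, -10.6, 1],
    [0, 0, 0, -10.6, 1],
    [0, 0, 0, -10.6, 1]
  ]
}}

```text
t: 0.9
eef_pos: [275.6, 560.9, 334.4]
tcp_rot: [-3.141, -0.0, -2.68]
ft_force: [0.6, 0.5, 1.0]
opening: 1.001
grip_force: 0.0
```

```bash
cat > w.py <<'E'
from h import *
p=np.load('p.npy'); s=env.state(); e=s['eef_pos']; c,sn=np.cos(p[2]),np.sin(p[2]); d=e[:2]-p[:2]
print('t',round(s['t'],2),'out',-(c*d[0]+sn*d[1]),'y',-sn*d[0]+c*d[1],'z',e[2],'yawerr deg',np.degrees((s['tcp_rot'][2]-p[2]-np.pi+np.pi)%(2*np.pi)-np.pi),'rot',s['tcp_rot'],'f',s['ft_force'],'op',s['opening'],s['grip_force'],'j',s['joints'].round(2))
E
python3 w.py
```

```text
t 0.9 out 112.83188722794374 y 352.37982380500546 z 334.3536015899803 yawerr deg 0.0072410103410324375 rot [-3.14129843e+00 -4.43818155e-04 -2.67995390e+00] f [0.62203712 0.5325658  1.01287419] op 1.0007050370685862 0.0 j [ 1.01  0.4   1.39 -0.    1.35 -1.02]
```

>>> {"op": "arm_command", "data": {
  "targets": [
    [0, -45, 0, 0, 1],
    [0, -90, 0, 0, 1],
    [0, -135, 0, 0, 1],
    [0, -180, 0, 0, 1],
    [0, -224, 0, 0, 1]
  ]
}}

```text
t: 1.4
eef_pos: [375.7, 358.6, 334.6]
tcp_rot: [-3.142, 0.0, -2.682]
ft_force: [1.3, 0.1, 0.6]
opening: 1.0
grip_force: 0.0
```

>>> {"op": "arm_command", "data": {
  "targets": [
    [0, -45, 0, 0, 1],
    [0, -90, 0, 0, 1],
    [0, -135, 0, 0, 1],
    [0, -180, 0, 0, 1],
    [0, -224, 0, 0, 1]
  ]
}}

```text
t: 1.9
eef_pos: [475.5, 157.9, 334.7]
tcp_rot: [3.142, 0.0, -2.682]
ft_force: [0.7, 0.1, -0.4]
opening: 1.004
grip_force: 0.0
```

>>> {"op": "arm_command", "data": {
  "targets": [
    [-20, 0, 0, 0, 1],
    [-40, 0, 0, 0, 1],
    [-60, 0, 0, 0, 1],
    [-67, 0, 0, 0, 1],
    [-67, 0, 0, 0, 1]
  ]
}}

```text
t: 2.4
eef_pos: [535.2, 189.7, 334.0]
tcp_rot: [3.141, -0.001, -2.681]
ft_force: [-0.3, -0.6, -0.1]
opening: 1.002
grip_force: 0.0
```

```bash
python3 w.py
```

```text
t 2.4 out 45.673193960889755 y -95.50450529158907 z 334.0372209696051 yawerr deg -0.045749117959605 rot [ 3.14130963e+00 -9.44225935e-04 -2.68087876e+00] f [-0.31839935 -0.59417905 -0.11448994] op 1.0016953770576957 0.0 j [ 0.22  0.31  1.53  0.    1.31 -1.81]
```

>>> {"op": "arm_command", "data": {
  "targets": [
    [0, 0, 20, 0, 1],
    [0, 0, 35, 0, 1],
    [0, 0, 45, 0, 1],
    [0, 0, 55, 0, 1],
    [0, 0, 61, 0, 1]
  ]
}}

```text
t: 2.9
eef_pos: [534.7, 189.5, 273.2]
tcp_rot: [3.142, -0.0, -2.68]
ft_force: [-0.2, -0.6, 0.9]
opening: 1.001
grip_force: 0.0
```

>>> {"op": "arm_command", "data": {
  "targets": [
    [0, 0, 0, 0, 0.1],
    [0, 0, 0, 0, 0.1],
    [0, 0, 0, 0, 0.1],
    [0, 0, 0, 0, 0.1],
    [0, 0, 0, 0, 0.1]
  ]
}}

```text
t: 3.4
eef_pos: [535.1, 189.6, 273.9]
tcp_rot: [-3.142, 0.0, -2.68]
ft_force: [-0.1, -0.1, 0.3]
opening: 0.641
grip_force: 0.0
```

```bash
python3 w.py
```

```text
t 3.4 out 45.80345727961735 y -95.59914969748037 z 273.8809679839174 yawerr deg -0.01489832286714136 rot [-3.14157236e+00  4.38235572e-04 -2.68034031e+00] f [-0.14923059 -0.12895049  0.2746841 ] op 0.640918704548011 0.0 j [ 0.22  0.35  1.62  0.    1.17 -1.81]
```

>>> {"op": "arm_command", "data": {
  "targets": [
    [0, 0, 0, 0, 0.1],
    [0, 0, 0, 0, 0.1],
    [0, 0, 0, 0, 0.1],
    [0, 0, 0, 0, 0.1],
    [0, 0, 0, 0, 0.1]
  ]
}}

```text
t: 3.9
eef_pos: [534.7, 190.3, 273.6]
tcp_rot: [3.14, -0.0, -2.681]
ft_force: [-9.8, 19.4, 2.8]
opening: 0.216
grip_force: 11.2
```

>>> {"op": "arm_command", "data": {
  "targets": [
    [0, 0, 0, 0, 0.1],
    [0, 0, 0, 0, 0.1],
    [0, 0, 0, 0, 0.1]
  ]
}}

```text
t: 4.2
eef_pos: [533.8, 191.6, 273.6]
tcp_rot: [3.137, -0.0, -2.68]
ft_force: [-6.3, 12.8, 2.3]
opening: 0.187
grip_force: 30.0
```

Opening of 17.8 mm matches the 18 mm knob. Now I swing it out along the arc.

>>> {"op": "arm_command", "data": {
  "targets": [
    [8, 2, 2.5, 0, 0.1],
    [14.5, 2, 5.5, 0, 0.1],
    [21, 2, 9.5, 0, 0.1],
    [27, 2, 14.5, 0, 0.1],
    [32.5, 2, 20, 0, 0.1]
  ]
}}

```text
t: 4.7
eef_pos: [504.4, 177.4, 254.0]
tcp_rot: [3.14, 0.001, -2.68]
ft_force: [-2.9, 6.1, 3.5]
opening: 0.182
grip_force: 30.0
```

>>> {"op": "arm_command", "data": {
  "targets": [
    [4.5, 0, 6, 0, 0.1],
    [8.5, 0, 13, 0, 0.1],
    [11.5, 0, 20, 0, 0.1],
    [13.5, 0, 27, 0, 0.1],
    [14.5, 0, 35, 0, 0.1]
  ]
}}

```text
t: 5.2
eef_pos: [490.2, 170.5, 218.5]
tcp_rot: [3.14, -0.003, -2.68]
ft_force: [-9.1, 3.3, 4.3]
opening: 0.184
grip_force: 30.0
```

>>> {"op": "arm_command", "data": {
  "targets": [
    [0, 0, 2, 0, 0.1],
    [0, 0, 2, 0, 0.1]
  ]
}}

```text
t: 5.4
eef_pos: [490.0, 170.4, 216.0]
tcp_rot: [3.14, -0.004, -2.68]
ft_force: [-9.9, 2.8, 3.3]
opening: 0.182
grip_force: 30.0
```

```bash
python3 w.py; python3 -c "
from h import *
a=snap('side','pics/s1.png')['frame'][90:240,205:355,::-1]; b=snap('top','pics/t1.png')['frame'][95:245,185:335,::-1]
cv2.imwrite('pics/c1.png',cv2.resize(np.hstack([a,b]),(800,400),interpolation=2))"
```

```text
t 5.4 out 94.73410774998332 y -92.65296495759173 z 216.0122800773705 yawerr deg -0.015587032374514503 rot [ 3.13954712 -0.00424958 -2.68035233] f [-9.9136897   2.84355605  3.3344671 ] op 0.18171915779653963 30.00640779733658 j [ 0.21  0.34  1.81  0.    0.99 -1.83]
```

View pics/c1.png

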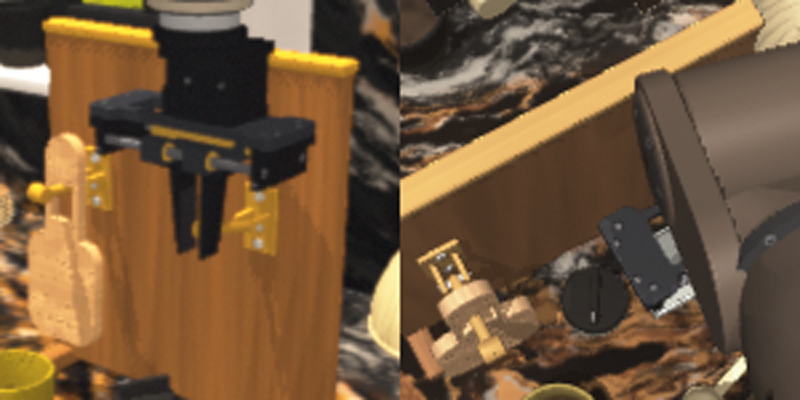

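Side view: the fingers hold the spare peg, its bar now sticking out at (235,225). I push slightly further to be sure it's on its stop.

>>> {"op": "arm_command", "data": {
  "targets": [
    [-1, 0, 2, 0, 0.1],
    [-1, 0, 4, 0, 0.1],
    [-1, 0, 4, 0, 0.1]
  ]
}}

```text
t: 5.8
eef_pos: [490.3, 170.6, 212.0]
tcp_rot: [3.14, -0.006, -2.68]
ft_force: [-11.6, 0.9, 4.3]
opening: 0.183
grip_force: 30.0
```

>>> {"op": "arm_command", "data": {
  "targets": [
    [0, 0, 0, 0, 0.6],
    [0, 0, 0, 0, 0.6],
    [0, 0, 0, 0, 0.6],
    [0, 0, 0, 0, 0.6],
    [0, 0, 0, 0, 0.6]
  ]
}}

```text
t: 6.3
eef_pos: [493.1, 170.8, 212.7]
tcp_rot: [-3.142, 0.0, -2.68]
ft_force: [0.6, -0.1, 0.1]
opening: 0.547
grip_force: 0.0
```

>>> {"op": "arm_command", "data": {
  "targets": [
    [0, 0, -30, 0, 1],
    [0, 0, -70, 0, 1],
    [0, 0, -110, 0, 1],
    [0, 0, -110, 0, 1]
  ]
}}

```text
t: 6.7
eef_pos: [494.4, 171.2, 327.5]
tcp_rot: [-3.14, 0.008, -2.68]
ft_force: [-0.4, -0.0, 0.3]
opening: 0.878
grip_force: 0.0
```

>>> {"op": "arm_command", "data": {
  "targets": [
    [0, 45, 0, 0, 1],
    [0, 90, 0, 0, 1],
    [0, 135, 0, 0, 1],
    [0, 180, 0, 0, 1],
    [0, 190, 0, 0, 1]
  ]
}}

```text
t: 7.2
eef_pos: [406.4, 343.8, 321.9]
tcp_rot: [3.141, -0.001, -2.677]
ft_force: [-0.2, -0.3, 0.1]
opening: 1.002
grip_force: 0.0
```

```bash
python3 w.py; python3 -c "
from h import *
a=snap('side','pics/s2.png')['frame'][100:220,205:355,::-1]; b=snap('top','pics/t2.png')['frame'][105:225,185:335,::-1]
cv2.imwrite('pics/c2.png',cv2.resize(np.hstack([a,b]),(800,320),interpolation=2))"
```

```text
t 7.2 out 92.37746619319982 y 99.79722679372907 z 321.90179404279826 yawerr deg 0.1569968289752124 rot [ 3.14104287e+00 -7.06365298e-04 -2.67734017e+00] f [-0.21541311 -0.34706856  0.06021382] op 1.001783638531895 0.0 j [ 0.58  0.26  1.63  0.    1.25 -1.46]
```

View pics/c2.png

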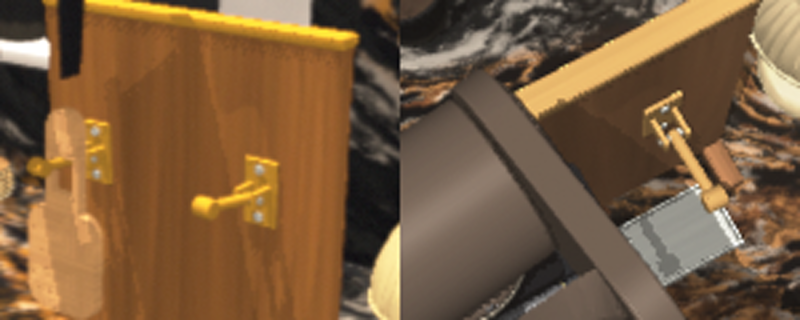

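Spare peg is out, with its knob at side crop (205,205) and top crop (715,198).

```bash
python3 -c "
from h import *
k,e=tri((281.9,176.9),(303.1,179.2)); p=np.load('p.npy'); c,s=np.cos(p[2]),np.sin(p[2]); d=k-[p[0],p[1],0]
print(k,e,'out',-(c*d[0]+s*d[1]),'y',-s*d[0]+c*d[1])"
```

```text
[499.47131257 172.36490662 229.85331367] 0.7146040855425263 out 85.3736561572835 y -95.15915097694815
```

Knob height is slightly above the stop height (q≈0.07), so I press it down from above to be sure.

>>> {"op": "arm_command", "data": {
  "targets": [
    [-8, -45, 0, 0, 0],
    [-8, -90, 0, 0, 0],
    [-8, -135, 0, 0, 0],
    [-8, -180, 0, 0, 0],
    [-8, -194.5, 0, 0, 0]
  ]
}}

```text
t: 7.8
eef_pos: [503.7, 165.8, 322.2]
tcp_rot: [-3.141, -0.0, -2.685]
ft_force: [0.7, 0.9, -0.1]
opening: 0.638
grip_force: 0.0
```

>>> {"op": "arm_command", "data": {
  "targets": [
    [0, 0, 20, 0, 0],
    [0, 0, 40, 0, 0],
    [0, 0, 60, 0, 0],
    [0, 0, 75, 0, 0],
    [0, 0, 82, 0, 0]
  ]
}}

```text
t: 8.3
eef_pos: [501.8, 169.5, 239.2]
tcp_rot: [3.141, -0.002, -2.681]
ft_force: [-0.4, -0.0, -0.6]
opening: 0.213
grip_force: 0.0
```

>>> {"op": "arm_command", "data": {
  "targets": [
    [0, 0, 2, 0, 0],
    [0, 0, 4, 0, 0],
    [0, 0, 6, 0, 0]
  ]
}}

```text
t: 8.6
eef_pos: [502.4, 170.4, 235.2]
tcp_rot: [-3.141, 0.001, -2.68]
ft_force: [0.1, 0.4, -0.1]
opening: 0.014
grip_force: 0.1
```

>>> {"op": "arm_command", "data": {
  "targets": [
    [0, 0, 1, 0, 0],
    [0, 0, 2, 0, 0],
    [0, 0, 2, 0, 0]
  ]
}}

```text
t: 8.9
eef_pos: [502.4, 170.4, 234.1]
tcp_rot: [-3.141, 0.002, -2.68]
ft_force: [-2.6, -1.1, 11.5]
opening: 0.003
grip_force: 5.5
```

>>> {"op": "arm_command", "data": {
  "targets": [
    [0, 0, 1, 0, 0],
    [0, 0, 2, 0, 0],
    [0, 0, 2, 0, 0]
  ]
}}

```text
t: 9.2
eef_pos: [502.5, 170.5, 233.5]
tcp_rot: [-3.14, 0.003, -2.68]
ft_force: [-7.6, -2.4, 25.2]
opening: 0.005
grip_force: 12.5
```

Solid contact at the stop. Now up, over to the board.

>>> {"op": "arm_command", "data": {
  "targets": [
    [0, 0, -40, 0, 0.5],
    [0, 0, -80, 0, 1],
    [0, 0, -100, 0, 1],
    [0, 0, -100, 0, 1]
  ]
}}

```text
t: 9.6
eef_pos: [502.9, 170.6, 333.8]
tcp_rot: [-3.14, 0.006, -2.68]
ft_force: [-1.1, -0.1, -0.7]
opening: 0.284
grip_force: 0.0
```

>>> {"op": "arm_command", "data": {
  "targets": [
    [0, 45, 0, 0, 1],
    [0, 90, 0, 0, 1],
    [0, 135, 0, 0, 1],
    [0, 180, 0, 0, 1],
    [0, 193, 0, 0, 1]
  ]
}}

```text
t: 10.1
eef_pos: [414.1, 345.9, 329.7]
tcp_rot: [3.141, -0.001, -2.677]
ft_force: [0.0, 0.3, -0.7]
opening: 0.705
grip_force: 0.0
```

>>> {"op": "arm_command", "data": {
  "targets": [
    [-10, 0, 0, 0, 1],
    [-20, 0, 0, 0, 1],
    [-33, 0, 0, 0, 1],
    [-33, 0, 0, 0, 1],
    [-33, 0, 0, 0, 1]
  ]
}}

```text
t: 10.6
eef_pos: [446.5, 357.2, 330.2]
tcp_rot: [-3.142, -0.001, -2.682]
ft_force: [-0.5, 0.3, -0.7]
opening: 0.998
grip_force: 0.0
```

```bash
python3 w.py
```

```text
t 10.6 out 50.44008602045401 y 93.94825865848618 z 330.16701892760227 yawerr deg -0.09962405052856452 rot [-3.14152911e+00 -7.69539706e-04 -2.68181905e+00] f [-0.53672167  0.29294864 -0.69207937] op 0.9977276210222578 0.0 j [ 0.56  0.32  1.52  0.    1.3  -1.47]
```

>>> {"op": "arm_command", "data": {
  "targets": [
    [0, 5, 25, 0, 1],
    [0, 5, 50, 0, 1],
    [0, 5, 75, 0, 1],
    [0, 5, 95, 0, 1],
    [0, 5, 107, 0, 1]
  ]
}}

```text
t: 11.1
eef_pos: [443.2, 361.7, 222.3]
tcp_rot: [-3.141, -0.002, -2.681]
ft_force: [-0.0, 0.6, 0.7]
opening: 1.003
grip_force: 0.0
```

>>> {"op": "arm_command", "data": {
  "targets": [
    [0, 0, 0, 0, 0.35],
    [0, 0, 0, 0, 0.35],
    [0, 0, 0, 0, 0.35],
    [0, 0, 0, 0, 0.35],
    [0, 0, 0, 0, 0.35]
  ]
}}

```text
t: 11.6
eef_pos: [443.7, 362.5, 224.3]
tcp_rot: [3.141, 0.001, -2.68]
ft_force: [0.3, 0.4, 0.8]
opening: 0.636
grip_force: 0.0
```

>>> {"op": "arm_command", "data": {
  "targets": [
    [0, 0, 0, 0, 0.35],
    [0, 0, 0, 0, 0.35],
    [0, 0, 0, 0, 0.35]
  ]
}}

```text
t: 11.9
eef_pos: [443.6, 362.5, 223.8]
tcp_rot: [3.142, 0.0, -2.68]
ft_force: [0.1, 0.4, 0.5]
opening: 0.441
grip_force: 29.8
```

Opening of 41.9 mm matches the 42 mm handle. Lift 16 mm, then draw outward off the peg.

>>> {"op": "arm_command", "data": {
  "targets": [
    [0, 0, -6, 0, 0.35],
    [0, 0, -12, 0, 0.35],
    [0, 0, -15.5, 0, 0.35],
    [0, 0, -15.5, 0, 0.35]
  ]
}}

```text
t: 12.3
eef_pos: [443.7, 362.5, 239.9]
tcp_rot: [3.141, 0.001, -2.68]
ft_force: [-0.5, -0.3, -2.4]
opening: 0.443
grip_force: 29.8
```

```bash
python3 w.py; python3 -c "
from h import *
a=snap('side','pics/s3.png')['frame'][110:220,195:275,::-1]; b=snap('top','pics/t3.png')
cv2.imwrite('pics/c3.png',cv2.resize(a,(436,600),interpolation=2))"
```

```text
t 12.3 out 50.6010423175488 y 99.93247340144237 z 239.85449292356563 yawerr deg -0.014814713180205068 rot [ 3.14145433e+00  1.15233553e-03 -2.68033885e+00] f [-0.54844391 -0.34944489 -2.40303248] op 0.4429608778618999 29.82172340154648 j [ 0.57  0.39  1.66  0.    1.09 -1.46]
```

View pics/c3.png

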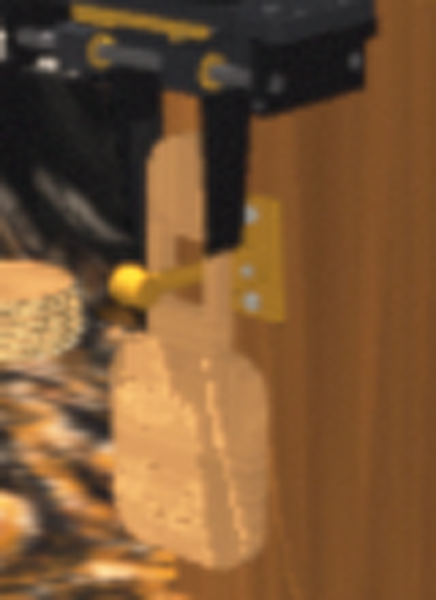

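Board is lifted clear, with the bar (185,275) near mid-hole and the knob at (130,285). Pull out.

>>> {"op": "arm_command", "data": {
  "targets": [
    [8, 0, 0, 0, 0.35],
    [16, 0, -0.5, 0, 0.35],
    [24, 0, -0.5, 0, 0.35],
    [32, 0, -1, 0, 0.35],
    [40, 0, -1, 0, 0.35]
  ]
}}

```text
t: 12.9
eef_pos: [407.0, 344.3, 240.3]
tcp_rot: [3.142, 0.0, -2.68]
ft_force: [-0.2, -0.7, -2.1]
opening: 0.441
grip_force: 29.8
```

>>> {"op": "arm_command", "data": {
  "targets": [
    [10, 0, 0, 0, 0.35],
    [20, 0, 0, 0, 0.35],
    [28, 0, 0, 0, 0.35],
    [28, 0, 0, 0, 0.35]
  ]
}}

```text
t: 13.3
eef_pos: [381.8, 331.8, 240.4]
tcp_rot: [3.142, 0.0, -2.68]
ft_force: [-0.5, -0.9, -1.7]
opening: 0.44
grip_force: 29.8
```

>>> {"op": "arm_command", "data": {
  "targets": [
    [0, 0, -10, 0, 0.35],
    [0, -20, -10, 0, 0.35],
    [0, -50, -10, 0, 0.35],
    [0, -75, -10, 0, 0.35],
    [0, -100, -10, 0, 0.35]
  ]
}}

```text
t: 13.8
eef_pos: [428.1, 241.9, 250.9]
tcp_rot: [-3.142, 0.001, -2.68]
ft_force: [0.0, -0.6, -1.7]
opening: 0.443
grip_force: 29.8
```

>>> {"op": "arm_command", "data": {
  "targets": [
    [0, -25, 0, 0, 0.35],
    [0, -50, 0, 0, 0.35],
    [0, -75, 0, 0, 0.35],
    [0, -93, 0, 0, 0.35],
    [0, -93, 0, 0, 0.35]
  ]
}}

```text
t: 14.3
eef_pos: [469.9, 157.9, 250.7]
tcp_rot: [-3.141, 0.001, -2.683]
ft_force: [0.1, 0.8, -1.8]
opening: 0.439
grip_force: 29.8
```

```bash
python3 w.py; python3 -c "
from h import *
a=snap('side','pics/s4.png')['frame'][110:240,245:345,::-1]; b=snap('top','pics/t4.png')['frame'][105:235,245:345,::-1]
cv2.imwrite('pics/c4.png',cv2.resize(np.hstack([a,b]),(800,520),interpolation=2))"
```

```text
t 14.3 out 118.29134014771265 y -94.92237958547854 z 250.70410722213992 yawerr deg -0.14532885198804762 rot [-3.14116347e+00  8.57466730e-04 -2.68261675e+00] f [ 0.07868911  0.76042224 -1.83260048] op 0.4393190634384856 29.821912944316864 j [ 0.19  0.27  1.82 -0.    1.05 -1.84]
```

View pics/c4.png

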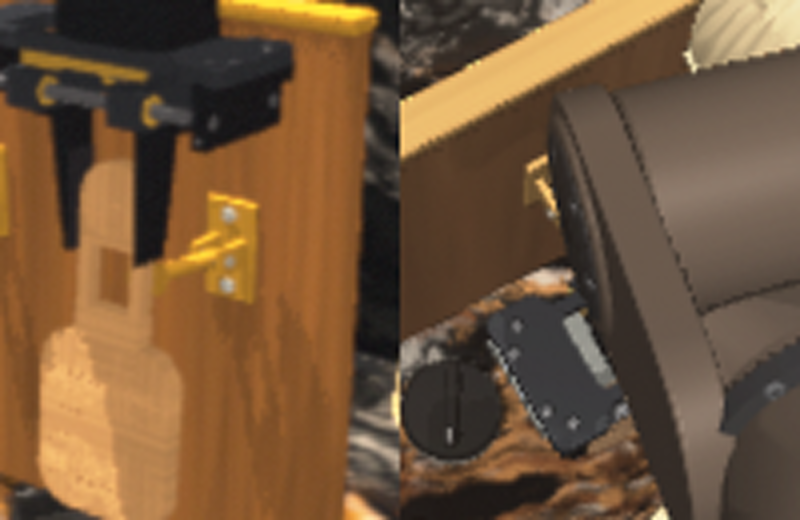

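Board hangs upright in the grip, hole centre at side crop (115,276) = (273.8,179.0). Check against the prediction.

```bash
python3 -c "
from h import *
e=env.state()['eef_pos']; print(proj('side',[e[0]-5.4*.895,e[1]-5.4*.446,e[2]-14.8]),proj('side',[e[0]-6*.895,e[1]-6*.446,e[2]-24.8]))"
```

```text
[270.311393   179.13333107] [270.1588453 183.5200543]
```

>>> {"op": "arm_command", "data": {
  "targets": [
    [0, 0.5, 6, 0, 0.35],
    [0, 0.5, 11, 0, 0.35],
    [0, 0.5, 11, 0, 0.35]
  ]
}}

```text
t: 14.7
eef_pos: [467.8, 160.3, 238.3]
tcp_rot: [3.141, -0.001, -2.679]
ft_force: [-0.6, 0.6, -1.5]
opening: 0.441
grip_force: 29.8
```

>>> {"op": "arm_command", "data": {
  "targets": [
    [-7, 0, 0, 0, 0.35],
    [-14, 0, 0, 0, 0.35],
    [-20, 0, 0, 0, 0.35],
    [-26, 0, 0, 0, 0.35],
    [-26, 0, 0, 0, 0.35]
  ]
}}

```text
t: 15.2
eef_pos: [492.3, 171.7, 239.0]
tcp_rot: [3.142, 0.0, -2.68]
ft_force: [-0.7, -0.0, -2.4]
opening: 0.441
grip_force: 29.8
```

No contact force. Continue inward.

>>> {"op": "arm_command", "data": {
  "targets": [
    [-8, 0, 0, 0, 0.35],
    [-16, 0, 0.5, 0, 0.35],
    [-24, 0, 1, 0, 0.35],
    [-32, 0, 2, 0, 0.35],
    [-38, 0, 3, 0, 0.35]
  ]
}}

```text
t: 15.7
eef_pos: [526.3, 188.6, 235.9]
tcp_rot: [3.142, -0.0, -2.68]
ft_force: [-0.1, 0.1, -1.6]
opening: 0.439
grip_force: 29.8
```

```bash
python3 w.py; python3 -c "
from h import *
a=snap('side','pics/s5.png')['frame'][120:220,245:345,::-1]
cv2.imwrite('pics/c5.png',cv2.resize(a,(600,600),interpolation=2))"
```

```text
t 15.7 out 54.09755065894845 y -92.58365157816365 z 235.8799047261524 yawerr deg -0.010776965045238913 rot [ 3.14150824e+00 -1.06282696e-04 -2.68026838e+00] f [-0.12060924  0.05052579 -1.59868122] op 0.43943086434268214 29.821825325489044 j [ 0.23  0.38  1.7   0.    1.07 -1.81]
```

View pics/c5.png

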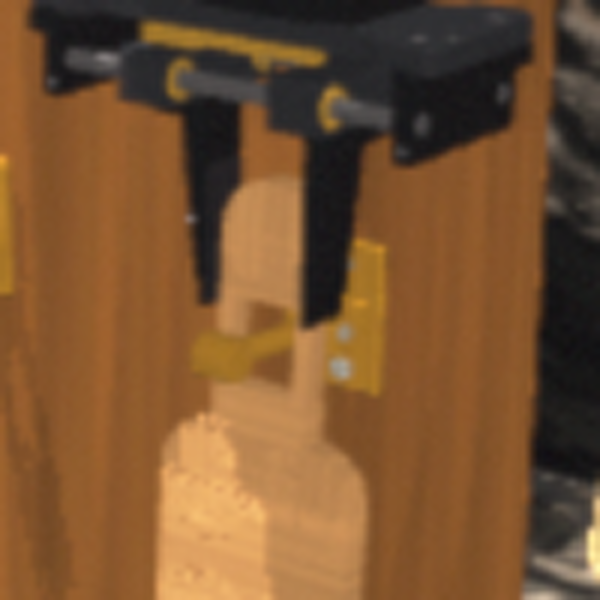

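The bar passes through the hole, with the knob in front at (215,355). Lower it until the peg takes the weight.

>>> {"op": "arm_command", "data": {
  "targets": [
    [0, -1, 4, 0, 0.35],
    [0, -1, 8, 0, 0.35],
    [0, -1, 10, 0, 0.35],
    [0, -1, 11, 0, 0.35],
    [0, -1, 11, 0, 0.35]
  ]
}}

```text
t: 16.25
eef_pos: [526.0, 187.3, 225.1]
tcp_rot: [3.141, -0.0, -2.68]
ft_force: [-0.4, -0.1, -1.3]
opening: 0.444
grip_force: 29.8
```

>>> {"op": "arm_command", "data": {
  "targets": [
    [0, 0, 0.5, 0, 0.35],
    [0, 0, 1, 0, 0.35],
    [0, 0, 1, 0, 0.35]
  ]
}}

```text
t: 16.55
eef_pos: [526.1, 187.4, 224.2]
tcp_rot: [3.142, 0.0, -2.68]
ft_force: [-0.6, 0.8, -1.0]
opening: 0.445
grip_force: 29.8
```

>>> {"op": "arm_command", "data": {
  "targets": [
    [0, 0, 0.5, 0, 0.35],
    [0, 0, 1, 0, 0.35],
    [0, 0, 1, 0, 0.35]
  ]
}}

```text
t: 16.85
eef_pos: [526.2, 187.4, 223.8]
tcp_rot: [-3.141, 0.001, -2.68]
ft_force: [-2.1, -1.3, 6.8]
opening: 0.443
grip_force: 29.8
```

Weight is on the peg. Release and rise straight up.

>>> {"op": "arm_command", "data": {
  "targets": [
    [0, 0, 0, 0, 0.6],
    [0, 0, 0, 0, 0.8],
    [0, 0, 0, 0, 1],
    [0, 0, 0, 0, 1],
    [0, 0, 0, 0, 1]
  ]
}}

```text
t: 17.35
eef_pos: [526.1, 187.4, 223.0]
tcp_rot: [3.142, -0.0, -2.68]
ft_force: [-0.3, -1.1, -0.1]
opening: 0.806
grip_force: 0.0
```

>>> {"op": "arm_command", "data": {
  "targets": [
    [0, 0, 0, 0, 1],
    [0, 0, 0, 0, 1],
    [0, 0, -10, 0, 1],
    [0, 0, -30, 0, 1],
    [0, 0, -60, 0, 1]
  ]
}}

```text
t: 17.85
eef_pos: [525.7, 187.2, 283.4]
tcp_rot: [3.141, -0.002, -2.68]
ft_force: [-0.3, -0.3, 0.7]
opening: 0.996
grip_force: 0.0
```

>>> {"op": "arm_command", "data": {
  "targets": [
    [0, 0, -30, 0, 1],
    [0, 0, -50, 0, 1],
    [15, 0, -50, 0, 1],
    [30, 0, -50, 0, 1],
    [35, 0, -50, 0, 1]
  ]
}}

```text
t: 18.35
eef_pos: [493.9, 171.5, 334.1]
tcp_rot: [-3.141, 0.001, -2.68]
ft_force: [0.1, -1.1, 0.2]
opening: 1.003
grip_force: 0.0
```

>>> {"op": "arm_command", "data": {
  "targets": [
    [0, 45, 0, 0, 1],
    [0, 90, 0, 0, 1],
    [0, 135, 0, 0, 1],
    [0, 180, 0, 0, 1],
    [0, 193, 0, 0, 1]
  ]
}}

```text
t: 18.85
eef_pos: [407.2, 347.5, 333.5]
tcp_rot: [3.141, 0.0, -2.678]
ft_force: [0.1, 0.1, -0.2]
opening: 0.998
grip_force: 0.0
```

```bash
python3 w.py; python3 -c "
from h import *
a=snap('side','pics/s6.png')['frame'][100:240,205:345,::-1]; b=snap('top','pics/t6.png')['frame'][95:235,205:345,::-1]
cv2.imwrite('pics/c6.png',cv2.resize(np.hstack([a,b]),(800,400),interpolation=2))"
```

```text
t 18.85 out 89.94746989003222 y 102.76677397492506 z 333.5162620775292 yawerr deg 0.14333602134640888 rot [ 3.14091710e+00  4.03998326e-04 -2.67757860e+00] f [ 0.07707343  0.118331   -0.20491034] op 0.9981171037019149 0.0 j [ 0.58  0.26  1.6   0.    1.28 -1.45]
```

View pics/c6.png

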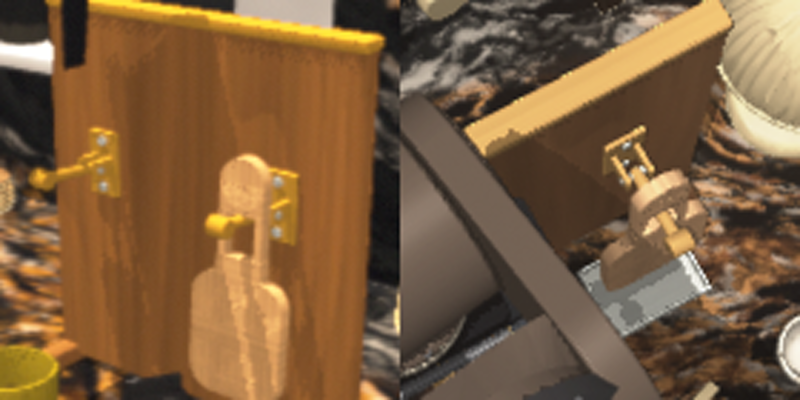

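Board hangs upright on the spare peg by its hole (side crop knob at (215,225)). Left peg is empty and out. Next I grip its knob.

>>> {"op": "arm_command", "data": {
  "targets": [
    [1, -2.5, 30, 0, 0.6],
    [1, -2.5, 60, 0, 0.6],
    [1, -2.5, 90, 0, 0.6],
    [1, -2.5, 116, 0, 0.6],
    [1, -2.5, 116, 0, 0.6]
  ]
}}

```text
t: 19.45
eef_pos: [408.9, 340.1, 214.6]
tcp_rot: [-3.141, -0.005, -2.682]
ft_force: [0.4, -0.4, -0.0]
opening: 0.643
grip_force: 0.0
```

>>> {"op": "arm_command", "data": {
  "targets": [
    [0, 0, 0, 0, 0.1],
    [0, 0, 0, 0, 0.1],
    [0, 0, 0, 0, 0.1],
    [0, 0, 0, 0, 0.1],
    [0, 0, 0, 0, 0.1]
  ]
}}

```text
t: 19.95
eef_pos: [408.3, 343.9, 217.9]
tcp_rot: [3.137, 0.002, -2.681]
ft_force: [-15.5, 27.8, 1.3]
opening: 0.241
grip_force: 16.2
```

>>> {"op": "arm_command", "data": {
  "targets": [
    [0, 0, 0, 0, 0.1],
    [0, 0, 0, 0, 0.1],
    [0, 0, 0, 0, 0.1]
  ]
}}

```text
t: 20.25
eef_pos: [407.2, 346.0, 217.9]
tcp_rot: [3.134, 0.002, -2.681]
ft_force: [-14.5, 27.8, 2.1]
opening: 0.186
grip_force: 30.0
```

```bash
python3 w.py
```

```text
t 20.25 out 90.65572805729795 y 101.41577312244888 z 217.94301359332542 yawerr deg -0.027954769022804672 rot [ 3.13357199e+00  2.00322130e-03 -2.68056819e+00] f [-14.50927168  27.83998614   2.12318283] op 0.18616920365396492 29.993677586317062 j [ 0.58  0.36  1.78  0.01  1.   -1.46]
```

>>> {"op": "arm_command", "data": {
  "targets": [
    [-0.5, 3.5, -6, 0, 0.1],
    [-3, 3.5, -14.5, 0, 0.1],
    [-6, 3.5, -22, 0, 0.1],
    [-10, 3.5, -28.5, 0, 0.1],
    [-14.5, 3.5, -34.5, 0, 0.1]
  ]
}}

```text
t: 20.75
eef_pos: [419.1, 352.6, 251.8]
tcp_rot: [3.139, -0.002, -2.68]
ft_force: [-7.1, 9.0, -5.0]
opening: 0.19
grip_force: 30.0
```

>>> {"op": "arm_command", "data": {
  "targets": [
    [-5.5, 0, -6, 0, 0.1],
    [-12, 0, -10.5, 0, 0.1],
    [-18, 0, -14.5, 0, 0.1],
    [-24, 0, -17.5, 0, 0.1],
    [-27, 0, -18.5, 0, 0.1]
  ]
}}

```text
t: 21.25
eef_pos: [443.1, 364.4, 270.7]
tcp_rot: [3.139, -0.003, -2.68]
ft_force: [-11.7, 4.4, 6.1]
opening: 0.185
grip_force: 30.0
```

```bash
python3 w.py
```

```text
t 21.25 out 50.374278966495424 y 101.90528874591408 z 270.6957717373252 yawerr deg 0.0022511807196462425 rot [ 3.13892254e+00 -2.66340615e-03 -2.68004099e+00] f [-11.68032517   4.40079123   6.05248703] op 0.18491319446324817 30.0009486079216 j [ 0.57  0.37  1.61  0.    1.17 -1.46]
```

>>> {"op": "arm_command", "data": {
  "targets": [
    [0, 0, 0, 0, 0.5],
    [0, 0, 0, 0, 0.5],
    [0, 0, 0, 0, 0.5],
    [0, 0, 0, 0, 0.5],
    [0, 0, -15, 0, 0.5]
  ]
}}

```text
t: 21.75
eef_pos: [444.2, 363.0, 283.8]
tcp_rot: [-3.141, -0.003, -2.681]
ft_force: [-0.1, 0.2, -0.1]
opening: 0.489
grip_force: 0.0
```

>>> {"op": "arm_command", "data": {
  "targets": [
    [0, 0, -25, 0, 0],
    [15, 0, -25, 0, 0],
    [32, 0, -25, 0, 0],
    [32, 0, -25, 0, 0],
    [32, 0, -25, 0, 0]
  ]
}}

```text
t: 22.25
eef_pos: [416.4, 349.4, 310.5]
tcp_rot: [3.142, 0.001, -2.68]
ft_force: [0.1, 0.2, 0.9]
opening: 0.137
grip_force: 0.0
```

>>> {"op": "arm_command", "data": {
  "targets": [
    [0, 0, 15, 0, 0],
    [0, 0, 30, 0, 0],
    [0, 0, 42, 0, 0],
    [0, 0, 42, 0, 0]
  ]
}}

```text
t: 22.65
eef_pos: [416.1, 349.1, 266.5]
tcp_rot: [-3.141, -0.003, -2.68]
ft_force: [0.2, 0.1, -0.3]
opening: 0.006
grip_force: 0.0
```

```bash
python3 w.py; python3 - <<'E'
from h import *
snap('side','pics/s7.png')
E
```

```text
t 22.65 out 81.34181785792615 y 100.26844678854332 z 266.48946436912644 yawerr deg -0.023665954430937105 rot [-3.14124890e+00 -2.70631654e-03 -2.68049333e+00] f [ 0.18150098  0.05225369 -0.26666961] op 0.0056102926202002456 0.0 j [ 0.58  0.32  1.69 -0.    1.13 -1.46]
```

>>> {"op": "arm_command", "data": {
  "targets": [
    [-8, 0, 0, 0, 0],
    [-16, 0, 0, 0, 0],
    [-22, 0, 0, 0, 0],
    [-28, 0, 0, 0, 0],
    [-33, 0, 0, 0, 0]
  ]
}}

```text
t: 23.2
eef_pos: [446.2, 364.3, 268.2]
tcp_rot: [3.142, 0.0, -2.68]
ft_force: [-0.9, -0.6, 0.3]
opening: 0.004
grip_force: 0.4
```

>>> {"op": "arm_command", "data": {
  "targets": [
    [-2, 0, 0, 0, 0],
    [-4, 0, 0, 0, 0],
    [-4, 0, 0, 0, 0]
  ]
}}

```text
t: 23.5
eef_pos: [449.3, 365.8, 268.1]
tcp_rot: [3.142, 0.0, -2.68]
ft_force: [-0.5, 0.4, 0.0]
opening: 0.006
grip_force: 0.0
```

```bash
python3 w.py
```

```text
t 23.5 out 44.16550964548555 y 100.40033494651202 z 268.09274541505897 yawerr deg -0.01658018814849813 rot [ 3.14155749e+00  1.22522424e-04 -2.68036966e+00] f [-0.49774994  0.44339715  0.03735018] op 0.005961360147308711 0.0 j [ 0.57  0.38  1.6   0.    1.16 -1.46]
```

>>> {"op": "arm_command", "data": {
  "targets": [
    [-1, 0, 0, 0, 0],
    [-2, 0, 0, 0, 0],
    [-2, 0, 0, 0, 0]
  ]
}}

```text
t: 23.8
eef_pos: [451.0, 366.7, 268.2]
tcp_rot: [3.142, 0.0, -2.68]
ft_force: [0.3, 0.2, -0.1]
opening: 0.004
grip_force: 0.0
```

>>> {"op": "arm_command", "data": {
  "targets": [
    [-0.5, 0, 0, 0, 0],
    [-1, 0, 0, 0, 0],
    [-1, 0, 0, 0, 0]
  ]
}}

```text
t: 24.1
eef_pos: [451.8, 367.1, 268.2]
tcp_rot: [3.142, -0.0, -2.68]
ft_force: [-1.4, -0.5, 1.1]
opening: 0.006
grip_force: 0.5
```

>>> {"op": "arm_command", "data": {
  "targets": [
    [-0.5, 0, 0, 0, 0],
    [-1, 0, 0, 0, 0],
    [-1, 0, 0, 0, 0]
  ]
}}

```text
t: 24.4
eef_pos: [452.0, 367.2, 268.2]
tcp_rot: [-3.142, -0.002, -2.68]
ft_force: [-5.1, -3.2, 3.7]
opening: 0.009
grip_force: 3.2
```

Contact exactly at the expected stop distance (41 mm). Retract and check the knob numerically.

>>> {"op": "arm_command", "data": {
  "targets": [
    [15, 0, 0, 0, 0],
    [35, 0, 0, 0, 0],
    [70, 0, -20, 0, 0],
    [100, 0, -60, 0, 0],
    [110, 0, -100, 0, 0]
  ]
}}

```text
t: 24.9
eef_pos: [352.2, 317.6, 369.4]
tcp_rot: [-3.142, -0.001, -2.68]
ft_force: [1.0, 1.5, 0.2]
opening: 0.002
grip_force: 0.0
```

>>> {"op": "arm_command", "data": {
  "targets": [
    [0, 40, -10, 0, 0],
    [0, 80, -10, 0, 0],
    [0, 120, -10, 0, 0],
    [0, 150, -10, 0, 0],
    [0, 150, -10, 0, 0]
  ]
}}

```text
t: 25.4
eef_pos: [286.1, 455.4, 377.7]
tcp_rot: [3.141, 0.0, -2.677]
ft_force: [-0.1, -0.8, -1.2]
opening: 0.008
grip_force: 0.0
```

```bash
python3 w.py; python3 - <<'E'
from h import *
im={n:snap(n,f'pics/{n}8.png')['frame'] for n in('side','top')}
p=np.load('p.npy'); c,s=np.cos(p[2]),np.sin(p[2])
for q in (1.2,1.3,1.36,1.42,1.484):
    a=q+.0873; P=[-22-62*np.cos(a),p[3],220+62*np.sin(a)]; w=[p[0]+c*P[0]-s*P[1],p[1]+s*P[0]+c*P[1],P[2]+p[6]]
    print(q,proj('side',w).round(1),proj('top',w).round(1))
u,v=proj('side',w).astype(int)
f=im['side']; hsv=cv2.cvtColor(f,cv2.COLOR_RGB2HSV)
for y in range(v-9,v+16): print(y,' '.join('%2d'%h if ss>180 and vv>120 else ' .' for h,ss,vv in hsv[y,u-14:u+15]))
print('u0',u-14)
E
```

```text
t 25.4 out 150.4129524578313 y 253.24340243824014 z 377.72017291819895 yawerr deg 0.1525974584744689 rot [ 3.14102935e+00  3.78049402e-05 -2.67741695e+00] f [-0.05647726 -0.77954068 -1.16892463] op 0.007801219026939251 0.0 j [ 0.89  0.24  1.52  0.    1.39 -1.15]
1.2 [231.  137.6] [206.  201.2]
1.3 [232.6 136.5] [204.4 198.4]
1.36 [233.6 136. ] [203.5 196.7]
1.42 [234.6 135.6] [202.5 195.1]
1.484 [235.6 135.2] [201.6 193.3]
126  .  .  .  .  . 14  .  .  .  .  . 14  . 14 14  .  .  .  .  .  . 14  . 14  . 14  .  .  .
127  .  .  .  .  . 14  .  .  . 14  .  .  .  .  .  .  .  . 14 14  .  .  .  .  .  . 14  .  .
128  .  .  .  .  .  .  .  .  . 14  .  .  .  . 13  .  .  . 14 14  .  .  .  . 14 14 14  .  .
129  .  .  .  .  .  .  .  .  .  .  .  .  .  .  .  .  .  .  .  .  .  . 14  .  . 14 14 14  .
130  .  .  .  .  .  . 14  .  . 14  .  .  . 14  .  . 14  . 14 14  .  .  .  .  .  .  .  .  .
131  .  .  .  .  .  .  .  .  .  .  . 15 16 17 17 16 16 15 15  .  .  .  .  .  .  . 14  .  .
132  .  .  .  .  .  . 13  .  . 14 15 18 22 24 25 23 20 17 16  .  .  .  .  .  . 13  . 14  .
133  .  .  .  .  .  .  . 14 14 14 16
[... 908 characters left out ...]
 .  . 14 17 18 18 18 15 14 14  .  .  .  . 13  . 14 14  .
144  .  .  .  .  .  .  .  .  . 14 14  .  . 17 18 18 18 17 16 15 14 14  .  . 13 13 14  .  .
145  .  .  .  .  .  .  .  .  .  .  . 14  . 17 18 18 18 21 21 18 17 16 16 16 14 14  .  .  .
146  .  .  .  .  .  .  .  . 14 14 14 14  . 17 18 18 18 18 18 18 19 21 21 20 17 15  .  .  .
147  .  .  .  .  . 14  .  .  . 14 14 14 14 17 18 18 19 18  .  .  . 18 18 18 18 17 14  .  .
148  .  .  .  . 15  .  .  .  . 14 14 14  . 17 18 18 18  .  .  .  .  . 18 19 18 17  .  .  .
149  .  .  .  .  .  .  .  . 14  . 14 14 14 17 18 18 18  .  .  .  .  . 18 19 18 17 14  .  .
150  .  .  .  .  .  .  . 14 14 14 14  .  . 16 18 18 18 18  .  .  .  . 18 18 18 17 15  .  .
u0 221
```

The knob centre measures (235.5,135), which matches the fully folded prediction (235.6,135.2), and the bar is vertical. Handing in.

```bash
python3 -c "
from cell import env
print(env.job_done())"
```

```text
the job is handed in; nothing more can be done
None
```

The board hangs on the spare peg over the drip tray, the emptied peg is folded flat against the rack, and the job is handed in; the simulator returned no verdict.

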